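# Click the loose torque knob of a motorbike luggage plate home

## Robot

A 6-joint arm with a two-finger parallel gripper is mounted at the origin on the work surface. World frame = base frame: x ahead of the robot, y to its left, z up, the work surface at z = 0. Lengths are in m, angles in rad, forces in N, time in s.
With the tool pointing down it reaches from about 0.325 to 0.85 m from the base axis. Payload 15.5 kg.
Tool frame: the origin (TCP) lies on the centre line of the jaws, within the pads' length; the fingertips stand 19 mm ahead of it and the grasp point (between the pads) is the TCP (tip_reach is the distance from the TCP to the fingertips, in m); z points along the fingers, y is the line along which they close (so a half turn about z gives the same grasp; the last joint's range is limited). The gripper opens to 91 mm and grips with 3 to 60 N. Pads are 32 mm wide; open, the fingers measure 118 mm over their backs; the gripper's body (76 mm by 178 mm) begins 60 mm behind the grasp point.
Start: joints at [-1.21, 0.494, 1.345, -0, 1.302, -0.096], TCP at [0.275, -0.561, 0.233] pointing down, gripper open.
Joint ranges: [-2.91, 2.91], [-0.82, 2.16], [0.22, 2.67], [-1.22, 4.37], [0.12, 2.79], [-3.08, 3.08]. Speed limits (rad/s): [1.89, 1.89, 2.57, 3.01, 3.01, 3.01].

## Interface

Orientations are given as a unit quaternion [x, y, z, w].
In Python, from bench import * gives the robot as it stands.
- The arm moves only by the shell command python3 -m handwheel 'ROWS' [FORCE]. ROWS is JSON, a list of rows, each an object of numbers: "rx", "ry", "rz": the turn, a rotation vector about the tool's x, y, z in degrees; "x", "y", "z": the shift along the tool's x, y, z in mm; "jaw": the opening, from -1 (shut) to 1 (fully open). A call has exactly 10 rows; each row is the pose to reach, as a shift and turn from the pose commanded when the call began, along the tool's axes at that moment; what a row does not reach only later rows make up. A row lasts 1/8 s, in which the tool goes at most 62.5 mm and 10.7 degrees, less where a joint would pass 70% of its speed; a pose out of reach is approached as far as the arm can. A call with a gripper value outside its range is refused whole. The fingers move at their own pace and stop on an object; FORCE is the grip in N (left out, the last holds). Time passes only in rows, so rows that repeat a pose let the fingers close, or fill a call up. It gives the time, the measured TCP pose, the force, the opening and the grip force at its end, in the units of the state.
- get_state(): the state, without advancing time (a new reading comes with each control period).
- camera(name): name is "side" or "top" or "wrist"; returns the picture (480x640x3 uint8, blue, green, red); there is no depth.
- camera_params(name): a dict with "fov_y" (degrees; the focal length in pixels is half the picture's height over the tangent of half this angle, whatever the lens; pixels are square), "cx", "cy" (the principal point, pixels), "extrinsics" (4x4, takes a point from world to camera coordinates). Camera axes: x right, y down, z forward; pixel columns grow to the right and rows downward; lengths in m; the calibration is good to about 2 mm. A picture is of the moment at which its call begins: read the wrist's pose just before it. camera_params takes no time and is no camera call; for the wrist camera it gives the pose at the moment of the call.
- job_done(): hands the job in; it is judged then, once.
The state is a dict: "time_s": time; "qpos": joint angles; "joint_velocities": joint speeds; "joint_torque": joint torques, N m; "eef_pos": TCP position; "tool_rot": TCP orientation; "contact_force": force on the tool from outside, world axes, zero at the start; "moment": the same for the moment, N m; "gripper_width": opening from 0.0 (shut) to 1.0 (fully open); "grasp_force": force on a finger pad.
Only numpy, scipy, OpenCV 4.12 (cv2) and the standard library are available. Lean on these libraries where they do the work, as an engineer would, in place of code of your own. Each camera call takes 0.05 s, during which the arm holds its last target. There are 200 camera calls.

## Task

The black motorbike luggage plate on the counter is held to its rack by three orange wing knobs with torque limiters: two have been tightened (the white end of the wing, its arrow, points into the green), one is still loose (the white end points into the red). Turn the loose knob clockwise until it clicks over its detent and stays with its arrow in the green, then let go. Leave the other two knobs tight and do not knock about the spanner on the plate, the oil jug or the blue cartons.

Things in the scene. Friction and masses are not known exactly. Their poses are not given: they have to be found in the camera images.
- knob_a (a joint): turn angle in rad of the loose knob, clockwise from above, 0 to a hard stop at 1.35; starts at 0 to 0.25 (red). Friction 0.10 Nm; the detent resists with up to 0.25 Nm more (most at 0.46) and pushes a half-turned knob back, until it clicks over at 0.80; past 0.9 it springs on by itself to the stop at 1.35 (home, green) and stays there
- knob_a_grip (a point): The loose knob, at any of the three places: orange upright wing 90 long, 16 thick, 40 tall on a grey hub (radius 30, 12 tall) on a fixed dark disc (radius 64, 6 thick). Point: on the vertical turning axis, 24 above the hub's top, 16 below the wing's top, 102 above the counter. x runs along the wing to its white end (the arrow), z up; turns with the knob
- knob_b (a joint): turn angle in rad of a knob that is tight already (as the loose knob's; about 1.35, arrow in the green); must stay past 1.2
- knob_b_grip (a point): Same point and axes as for the loose knob, on the first tight knob, which is of the same shape
- knob_c (a joint): turn angle in rad of the other tight knob (as the loose knob's; about 1.35, arrow in the green); must stay past 1.2
- knob_c_grip (a point): Same point and axes as for the loose knob, on the second tight knob, which is of the same shape
- plate: Black square luggage plate 340 x 340 on steel tubes, fixed to the counter; its origin is at the counter's height under its centre, its top 60 above that. The three knob places are about 180 to 220 apart: (105, 0), (-92, 90) and (-92, -90) in its x, y
- spanner: Loose steel spanner 170 long, lying on the plate between the knobs, less than 12 thick; leave it
- jug: Grey oil jug 75 x 130, 270 tall, standing on the counter to the robot's right of the plate; origin under its centre; leave it
- carton_low: Blue flat carton 150 x 200 x 35 on the counter to the left of the plate; origin under its centre; leave it
- carton_high: Smaller blue carton 110 x 160 x 35 lying on that one; leave it

How it is judged:
By the outcome, as a careful person would: the job done as asked, in the order asked, and still so for the second after the job is handed in, with the robot touching nothing.
It also fails if it takes over 32 s, if anything falls off the work surface, if the arm or the gripper's body presses on something with over 40 N, if the wrist force passes 120 N, or if a joint passes its speed limit or range.

## Working session

There is one attempt and no reset: what is moved stays moved. The work goes in short steps, Python scripts to look and compute and a shell command to move; the robot and the scene stay as the last step left them, time stands still between calls to the robot, and variables do not carry over. Pictures are saved under pics/ and viewed, at most 10 in all, crops included, and the job is handed in when it is done.

```bash
mkdir -p pics; python3 - <<'E'
from bench import *
import cv2,numpy as np
for n in ["top","side"]:
    cv2.imwrite(f"pics/{n}0.png",camera(n)); p=camera_params(n); print(n,p["fov_y"],p["cx"],p["cy"],np.round(p["extrinsics"],3).tolist(),[k for k in p])
s=get_state(); print(s["time_s"],s["eef_pos"],s["tool_rot"],s["gripper_width"])
E
```

```text
top 47.81724288116917 311.61740992366344 241.28091961122482 [[0.003, -1.0, -0.005, -0.015], [-0.988, -0.003, -0.153, 0.558], [0.153, 0.005, -0.988, 1.389], [0.0, 0.0, 0.0, 1.0]] ['fov_y', 'cx', 'cy', 'extrinsics']
side 55.689354653844056 320.05790875718526 241.86592866672916 [[-0.805, -0.593, -0.017, 0.445], [-0.443, 0.62, -0.648, 0.303], [0.395, -0.514, -0.761, 1.061], [0.0, 0.0, 0.0, 1.0]] ['fov_y', 'cx', 'cy', 'extrinsics']
0.1 [ 0.27499474 -0.56088581  0.23239523] [ 9.74141786e-01  2.25936861e-01 -7.70826403e-05 -5.55773805e-04] 0.9998538321932172
```

View pics/top0.png

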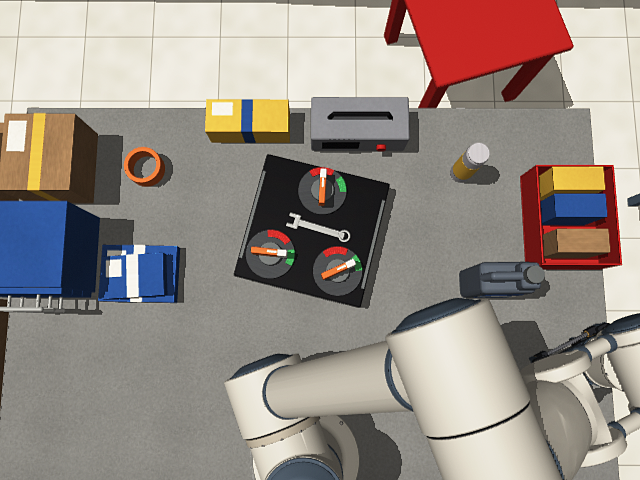

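The top view shows the loose knob at about (322,188), its white end at (323,172) pointing into the red. The tight knobs are at about (270,251) and (340,268), with the spanner at (320,228).

```bash
cat > h.py <<'E'
from bench import *
import cv2,numpy as np
def ray(p,uv,z):
    f=240/np.tan(np.radians(p["fov_y"]/2)); E=np.array(p["extrinsics"]); R,t=E[:3,:3],E[:3,3]
    d=R.T@np.array([(uv[0]-p["cx"])/f,(uv[1]-p["cy"])/f,1]); c=-R.T@t
    return c+d*(z-c[2])/d[2]
def proj(p,X):
    f=240/np.tan(np.radians(p["fov_y"]/2)); E=np.array(p["extrinsics"]); q=E[:3,:3]@X+E[:3,3]
    return np.array([p["cx"]+f*q[0]/q[2],p["cy"]+f*q[1]/q[2]])
E
python3 - <<'E'
from h import *
im=cv2.imread("pics/top0.png"); p=camera_params("top")
hsv=cv2.cvtColor(im,cv2.COLOR_BGR2HSV)
m=cv2.inRange(hsv,(7,120,120),(20,255,255))
n,l,st,c=cv2.connectedComponentsWithStats(m)
for i in range(1,n):
    if st[i,4]>40 and 230<c[i][0]<400 and 150<c[i][1]<300: print(st[i],c[i],ray(p,c[i],.1))
for uv in [(267,154),(390,185),(361,307),(235,276),(322,190),(323,172)]: print(uv,ray(p,uv,.06).round(4))
a=cv2.resize(im[150:312,225:401],None,fx=3.5,fy=3.5,interpolation=cv2.INTER_CUBIC); cv2.imwrite("pics/c.png",a)
s=cv2.imread("pics/side0.png"); cv2.imwrite("pics/s.png",s)
E
```

```text
[319 177   7  26 138] [321.75362319 190.67391304] [ 0.68073601 -0.03975658  0.1       ]
[251 246  26   9 137] [261.8540146  250.26277372] [0.5254675  0.11185174 0.1       ]
[321 263  26  16 151] [332.50993377 270.90728477] [ 0.47351461 -0.06691123  0.1       ]
(267, 154) [0.7915 0.1065 0.06  ]
(390, 185) [ 0.7067 -0.2214  0.06  ]
(361, 307) [ 0.3849 -0.141   0.06  ]
(235, 276) [0.4636 0.1842 0.06  ]
(322, 190) [ 0.6927 -0.0409  0.06  ]
(323, 172) [ 0.7419 -0.0436  0.06  ]
```

View pics/c.png

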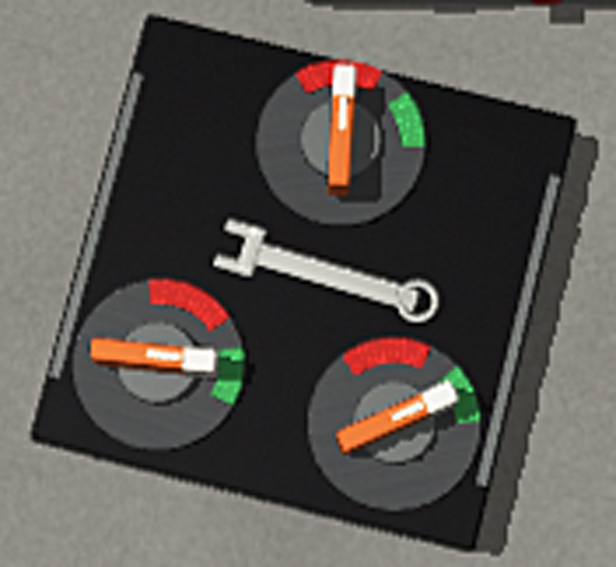

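View pics/side0.png

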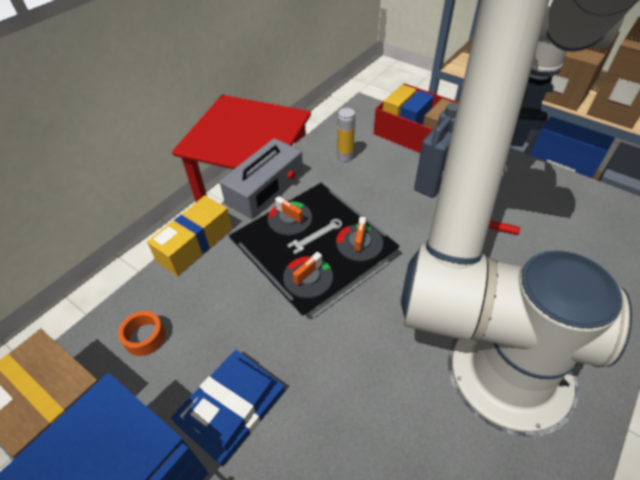

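```bash
python3 - <<'E'
from h import *
p=camera_params("top")
g=lambda a,b:(225+(a+.5)/3.5-.5,150+(b+.5)/3.5-.5)
def sh(n,ab,z): print(n,ray(p,g(*ab),z).round(4))
sh("disc",(340.5,142),.066); 
a=ray(p,g(344.5,66),.118);b=ray(p,g(339.5,187),.118);print(a,b,(a+b)/2,np.degrees(np.arctan2(*(a-b)[1::-1])),np.linalg.norm(a-b))
sh("discB",(158,365),.066);sh("discC",(393,424),.066)
for uv in [(460,295),(545,295),(462,268),(540,262)]: print("jug",ray(p,uv,.0).round(3),ray(p,uv,.2).round(3),ray(p,uv,.27).round(3))
# from plate corners
P=np.mean([ray(p,u,.06) for u in [(267,154),(390,185),(361,307),(235,276)]],0);print(P)
s=get_state();from scipy.spatial.transform import Rotation as R
T=R.from_quat(s["tool_rot"]).as_matrix();print(T.round(3));print(1000*T.T@(np.array([.68,-.04,.102])-s["eef_pos"]))
print(s["qpos"])
E
```

```text
disc [ 0.6906 -0.0407  0.066 ]
[ 0.73442722 -0.04285644  0.118     ] [ 0.6439697  -0.03924764  0.118     ] [ 0.68919846 -0.04105204  0.118     ] -2.284597790983251 0.0905294830476369
discB [0.5206 0.0944 0.066 ]
discC [ 0.4772 -0.0794  0.066 ]
jug [ 0.42  -0.412  0.   ] [ 0.409 -0.358  0.2  ] [ 0.405 -0.339  0.27 ]
jug [ 0.42  -0.639  0.   ] [ 0.409 -0.554  0.2  ] [ 0.405 -0.525  0.27 ]
jug [ 0.492 -0.42   0.   ] [ 0.471 -0.365  0.2  ] [ 0.464 -0.346  0.27 ]
jug [ 0.509 -0.631  0.   ] [ 0.486 -0.547  0.2  ] [ 0.478 -0.518  0.27 ]
[ 0.5866353  -0.01792974  0.06      ]
[[ 0.898  0.44  -0.   ]
 [ 0.44  -0.898  0.001]
 [ 0.    -0.001 -1.   ]]
[ 592.93139257 -289.28109653  130.77848294]
[-1.21050184e+00  4.94127385e-01  1.34606539e+00 -6.31401033e-06
  1.30252205e+00 -9.55132234e-02]
```

Loose knob: (0.690, -0.041), wing at -2.3°. The jug stands in the straight path, so I lift first and go over it.

```bash
python3 -m handwheel '[{"z":-60,"rz":-10,"jaw":1},{"z":-120,"rz":-20,"jaw":1},{"z":-170,"rz":-30,"jaw":1},{"x":50,"y":-24,"z":-170,"rz":-40,"jaw":1},{"x":100,"y":-48,"z":-170,"rz":-50,"jaw":1},{"x":150,"y":-72,"z":-170,"rz":-60,"jaw":1},{"x":200,"y":-96,"z":-170,"rz":-70,"jaw":1},{"x":250,"y":-120,"z":-170,"rz":-80,"jaw":1},{"x":300,"y":-144,"z":-170,"rz":-90,"jaw":1},{"x":350,"y":-166,"z":-170,"rz":-100,"jaw":1}]' 50
cat > rel.py <<'E'
from h import *
import sys
from scipy.spatial.transform import Rotation as R
def rel(x,y,z,yaw):
    s=get_state();T=R.from_quat(s["tool_rot"]);a=np.radians(yaw)
    G=R.from_matrix(np.array([[np.cos(a),np.sin(a),0],[np.sin(a),-np.cos(a),0],[0,0,-1.]]))
    print("shift",(1000*T.inv().apply(np.array([x,y,z])-s["eef_pos"])).round(1),"rot",(T.inv()*G).as_rotvec(True).round(1),"q",s["qpos"].round(2),"t",s["time_s"],"F",s["contact_force"].round(1),"M",s["moment"].round(2),"w",s["gripper_width"])
rel(*map(float,sys.argv[1:]))
E
python3 rel.py .690 -.041 .24 177.7
```

```text
shift [ 601.5 -284.1   -7.2] rot [-0.000e+00 -1.000e-01 -1.516e+02] q [-1.21  0.49  1.35 -0.    1.3  -0.1 ] t 0.1 F [0.3 1.2 0.3] M [-0.01  0.    0.  ] w 0.9998538321932172validation failed for argument at $[0]...
```

```bash
python3 -m handwheel '[{"rx":0,"ry":0,"rz":-10,"x":0,"y":0,"z":-60,"jaw":1},{"rx":0,"ry":0,"rz":-20,"x":0,"y":0,"z":-120,"jaw":1},{"rx":0,"ry":0,"rz":-30,"x":0,"y":0,"z":-170,"jaw":1},{"rx":0,"ry":0,"rz":-40,"x":50,"y":-24,"z":-170,"jaw":1},{"rx":0,"ry":0,"rz":-50,"x":100,"y":-48,"z":-170,"jaw":1},{"rx":0,"ry":0,"rz":-60,"x":150,"y":-72,"z":-170,"jaw":1},{"rx":0,"ry":0,"rz":-70,"x":200,"y":-96,"z":-170,"jaw":1},{"rx":0,"ry":0,"rz":-80,"x":250,"y":-120,"z":-170,"jaw":1},{"rx":0,"ry":0,"rz":-90,"x":300,"y":-144,"z":-170,"jaw":1},{"rx":0,"ry":0,"rz":-100,"x":350,"y":-166,"z":-170,"jaw":1}]' 50
python3 rel.py .690 -.041 .24 177.7
```

```text
time_s: 1.35
eef_pos: [0.5171, -0.2564, 0.4027]
tool_rot: [0.451, 0.893, 0.0, -0.0]
contact_force: [-0.7, -0.7, 0.1]
gripper_width: 1.001
grasp_force: 0.0
shift [ 70.5 267.1 162.7] rot [  0.   -0.  -51.3] q [-0.56  0.31  1.19 -0.    1.65 -1.2 ] t 1.35 F [-0.7 -0.7  0.1] M [-0.02 -0.14 -0.01] w 1.0005522211078028
```

```bash
python3 -m handwheel '[{"rx":0,"ry":0,"rz":-10,"x":13,"y":50,"z":0,"jaw":1},{"rx":0,"ry":0,"rz":-20,"x":26,"y":100,"z":0,"jaw":1},{"rx":0,"ry":0,"rz":-30,"x":39,"y":150,"z":10,"jaw":1},{"rx":0,"ry":0,"rz":-40,"x":52,"y":200,"z":40,"jaw":1},{"rx":0,"ry":0,"rz":-51,"x":68,"y":255,"z":80,"jaw":1},{"rx":0,"ry":0,"rz":-51,"x":70,"y":267,"z":120,"jaw":1},{"rx":0,"ry":0,"rz":-51,"x":70,"y":267,"z":163,"jaw":1},{"rx":0,"ry":0,"rz":-51,"x":70,"y":267,"z":163,"jaw":1},{"rx":0,"ry":0,"rz":-51,"x":70,"y":267,"z":163,"jaw":1},{"rx":0,"ry":0,"rz":-51,"x":70,"y":267,"z":163,"jaw":1}]' 50
python3 rel.py .690 -.041 .102 177.7
python3 - <<'E'
from h import *
p=camera_params("wrist"); cv2.imwrite("pics/w1.png",camera("wrist"))
for X in [(.690,-.041,.118),(.735,-.043,.118),(.645,-.039,.118)]: print(proj(p,np.array(X)).round(1))
E
```

```text
time_s: 2.6
eef_pos: [0.6916, -0.0446, 0.2422]
tool_rot: [0.025, 1.0, -0.0, 0.002]
contact_force: [-0.6, 0.4, 0.1]
gripper_width: 0.997
grasp_force: 0.0
shift [  2.2   3.6 140.2] rot [-0.   0.2 -0.6] q [-0.15  0.58  1.15 -0.    1.4  -1.67] t 2.6 F [-0.6  0.4  0.1] M [ 0.1  -0.16  0.02] w 0.9973500221108431
[324.2 237.7]
[324.4 290.1]
[324.1 181.2]
```

View pics/w1.png

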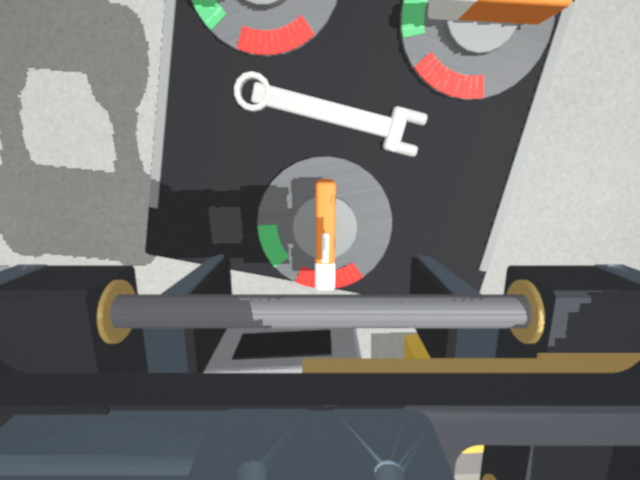

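The wrist view shows the wing upright from (326,180) to (325,290), within 2 px of the prediction, with its white end in the red. I descend and close.

```bash
python3 -m handwheel '[{"rx":0,"ry":0,"rz":0,"x":2,"y":4,"z":40,"jaw":1},{"rx":0,"ry":0,"rz":0,"x":2,"y":4,"z":80,"jaw":1},{"rx":0,"ry":0,"rz":0,"x":2,"y":4,"z":115,"jaw":1},{"rx":0,"ry":0,"rz":0,"x":2,"y":4,"z":132,"jaw":1},{"rx":0,"ry":0,"rz":0,"x":2,"y":4,"z":139,"jaw":1},{"rx":0,"ry":0,"rz":0,"x":2,"y":4,"z":139,"jaw":1},{"rx":0,"ry":0,"rz":0,"x":2,"y":4,"z":139,"jaw":1},{"rx":0,"ry":0,"rz":0,"x":2,"y":4,"z":139,"jaw":1},{"rx":0,"ry":0,"rz":0,"x":2,"y":4,"z":139,"jaw":1},{"rx":0,"ry":0,"rz":0,"x":2,"y":4,"z":139,"jaw":1}]' 50
python3 rel.py .690 -.040 .102 177.7
```

```text
time_s: 3.9
eef_pos: [0.689, -0.04, 0.1011]
tool_rot: [0.025, 1.0, -0.0, 0.0]
contact_force: [-0.0, -0.7, -0.5]
gripper_width: 0.999
grasp_force: 0.0
shift [-1.   0.1 -0.9] rot [-0.   0.  -0.6] q [-0.14  0.72  1.3   0.    1.12 -1.67] t 3.9 F [-0.  -0.7 -0.5] M [ 0.12 -0.14 -0.  ] w 0.9990773950811462
```

```bash
python3 -m handwheel '[{"rx":0,"ry":0,"rz":0,"x":-1,"y":0,"z":-1,"jaw":-1},{"rx":0,"ry":0,"rz":0,"x":-1,"y":0,"z":-1,"jaw":-1},{"rx":0,"ry":0,"rz":0,"x":-1,"y":0,"z":-1,"jaw":-1},{"rx":0,"ry":0,"rz":0,"x":-1,"y":0,"z":-1,"jaw":-1},{"rx":0,"ry":0,"rz":0,"x":-1,"y":0,"z":-1,"jaw":-1},{"rx":0,"ry":0,"rz":0,"x":-1,"y":0,"z":-1,"jaw":-1},{"rx":0,"ry":0,"rz":0,"x":-1,"y":0,"z":-1,"jaw":-1},{"rx":0,"ry":0,"rz":0,"x":-1,"y":0,"z":-1,"jaw":-1},{"rx":0,"ry":0,"rz":0,"x":-1,"y":0,"z":-1,"jaw":-1},{"rx":0,"ry":0,"rz":0,"x":-1,"y":0,"z":-1,"jaw":-1}]' 50
python3 rel.py .690 -.040 .102 177.7
```

```text
time_s: 5.15
eef_pos: [0.69, -0.0408, 0.102]
tool_rot: [0.025, 1.0, -0.0, 0.0]
contact_force: [-0.3, -4.5, -0.3]
gripper_width: 0.173
grasp_force: 50.0
shift [ 0.   0.8 -0. ] rot [-0.   0.  -0.6] q [-0.14  0.72  1.3  -0.    1.13 -1.66] t 5.15 F [-0.3 -4.5 -0.3] M [-0.72 -0.07  0.05] w 0.17334274868988792
```

```bash
python3 -m handwheel '[{"rx":0,"ry":0,"rz":5,"x":0,"y":0,"z":0,"jaw":-1},{"rx":0,"ry":0,"rz":11,"x":0,"y":0,"z":0,"jaw":-1},{"rx":0,"ry":0,"rz":17,"x":0,"y":0,"z":0,"jaw":-1},{"rx":0,"ry":0,"rz":23,"x":0,"y":0,"z":0,"jaw":-1},{"rx":0,"ry":0,"rz":29,"x":0,"y":0,"z":0,"jaw":-1},{"rx":0,"ry":0,"rz":35,"x":0,"y":0,"z":0,"jaw":-1},{"rx":0,"ry":0,"rz":41,"x":0,"y":0,"z":0,"jaw":-1},{"rx":0,"ry":0,"rz":47,"x":0,"y":0,"z":0,"jaw":-1},{"rx":0,"ry":0,"rz":53,"x":0,"y":0,"z":0,"jaw":-1},{"rx":0,"ry":0,"rz":58,"x":0,"y":0,"z":0,"jaw":-1}]' 50
python3 rel.py .690 -.040 .102 119
python3 - <<'E'
from h import *
cv2.imwrite("pics/w2.png",camera("wrist"))
E
```

```text
time_s: 6.4
eef_pos: [0.6905, -0.0399, 0.1019]
tool_rot: [0.508, 0.861, 0.0, 0.0]
contact_force: [4.4, 1.6, -2.8]
gripper_width: 0.177
grasp_force: 50.0
shift [ 0.2 -0.5 -0.1] rot [ 0.1  0.  -0.1] q [-0.14  0.72  1.3   0.    1.13 -0.65] t 6.4 F [ 4.4  1.6 -2.8] M [ 0.34 -0.8  -0.12] w 0.17652782825935925
```

View pics/w2.png

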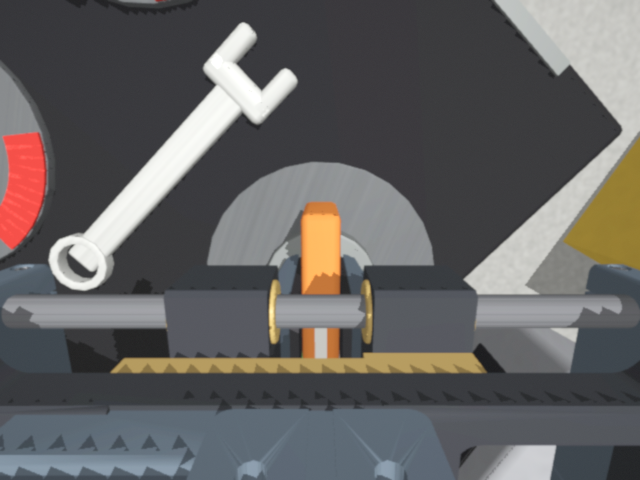

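The wing has turned 58° with the jaws, without slip, to at least 1.0 rad, which is past the click. I turn 6° more, then open.

```bash
python3 -m handwheel '[{"rx":0,"ry":0,"rz":3,"x":0,"y":0,"z":0,"jaw":-1},{"rx":0,"ry":0,"rz":6,"x":0,"y":0,"z":0,"jaw":-1},{"rx":0,"ry":0,"rz":6,"x":0,"y":0,"z":0,"jaw":-1},{"rx":0,"ry":0,"rz":6,"x":0,"y":0,"z":0,"jaw":1},{"rx":0,"ry":0,"rz":6,"x":0,"y":0,"z":0,"jaw":1},{"rx":0,"ry":0,"rz":6,"x":0,"y":0,"z":0,"jaw":1},{"rx":0,"ry":0,"rz":6,"x":0,"y":0,"z":0,"jaw":1},{"rx":0,"ry":0,"rz":6,"x":0,"y":0,"z":0,"jaw":1},{"rx":0,"ry":0,"rz":6,"x":0,"y":0,"z":0,"jaw":1},{"rx":0,"ry":0,"rz":6,"x":0,"y":0,"z":0,"jaw":1}]' 50
python3 rel.py .690 -.040 .25 119
```

```text
time_s: 7.7
eef_pos: [0.6899, -0.0401, 0.1019]
tool_rot: [0.551, 0.834, 0.0, -0.0]
contact_force: [-0.3, 0.5, 0.4]
gripper_width: 0.909
grasp_force: 0.0
shift [ 1.000e-01  1.000e-01 -1.481e+02] rot [ 0.  -0.  -5.9] q [-0.14  0.72  1.3   0.    1.13 -0.55] t 7.7 F [-0.3  0.5  0.4] M [ 0.04 -0.1   0.04] w 0.9089248917694227
```

```bash
python3 -m handwheel '[{"rx":0,"ry":0,"rz":0,"x":0,"y":0,"z":0,"jaw":1},{"rx":0,"ry":0,"rz":0,"x":0,"y":0,"z":-15,"jaw":1},{"rx":0,"ry":0,"rz":0,"x":0,"y":0,"z":-40,"jaw":1},{"rx":0,"ry":0,"rz":0,"x":0,"y":0,"z":-80,"jaw":1},{"rx":0,"ry":0,"rz":0,"x":0,"y":0,"z":-120,"jaw":1},{"rx":0,"ry":0,"rz":0,"x":0,"y":0,"z":-150,"jaw":1},{"rx":0,"ry":0,"rz":0,"x":0,"y":0,"z":-160,"jaw":1},{"rx":0,"ry":0,"rz":0,"x":0,"y":0,"z":-160,"jaw":1},{"rx":0,"ry":0,"rz":0,"x":0,"y":0,"z":-160,"jaw":1},{"rx":0,"ry":0,"rz":0,"x":0,"y":0,"z":-160,"jaw":1}]'
python3 - <<'E'
from h import *
w=camera("wrist");s=camera("side")
cv2.imwrite("pics/w3.png",np.hstack([cv2.resize(w,(400,300)),cv2.resize(s[150:330,200:440],(400,300))]))
E
```

```text
time_s: 8.95
eef_pos: [0.6895, -0.0401, 0.2607]
tool_rot: [0.551, 0.834, -0.0, -0.001]
contact_force: [-0.8, -0.1, -0.7]
gripper_width: 1.001
grasp_force: 0.0
```

View pics/w3.png

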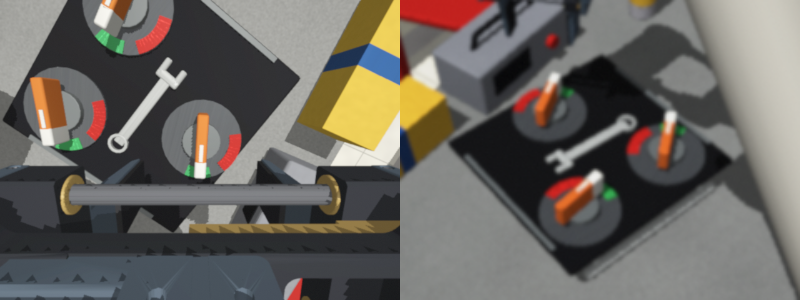

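The white end at (200,172) in the left half now sits mid-green. The other two knobs are still in the green, the spanner is in place, and the gripper is clear.

```bash
python3 -c "from bench import *; print(job_done())"
```

```text
the job is handed in; nothing more can be done
None
```

I turned the loose knob (the far one) clockwise past its click; its arrow now sits in the green, the gripper is clear above it, and the job was handed in at about 9 s. The other two knobs are still in the green and the spanner looks unmoved; I did not re-check the jug and cartons in the last picture, but the arm passed above the jug and registered no contact.

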